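Clock a side-outlet connector in its soldering stand

ROBOT

A 6-joint arm with a two-finger parallel gripper is mounted at the origin on the work surface. World frame = base frame: x ahead of the robot, y to its left, z up, the work surface at z = 0. Lengths are in mm, angles in degrees, forces in N, time in s.
With the tool pointing down it reaches from about 300 to 850 mm from the base axis. Payload 4.2 kg.
Tool frame: the origin (TCP) lies at the very end of the fingers, on their centre line; the grasp point (between the pads) lies 19 mm behind it (hold_point_z is the z of the grasp point in the tool frame, in mm); z points along the fingers, y is the direction in which the jaws open and shut (so a half turn about z gives the same grasp; the last joint's range is limited). The gripper opens to 91 mm and grips with 3 to 60 N. Pads are 32 mm wide; open, the fingers measure 118 mm over their backs; the gripper's body (76 mm by 178 mm) begins 60 mm behind the grasp point.
Start: joints at [-64.802, 18.312, 89.639, -0, 72.044, -1.146], TCP at [255.173, -515.296, 213.976] pointing down, gripper open.
Joint ranges: [-177.97, 177.97], [-48.28, 115.42], [12.27, 149.76], [-77.06, 257.06], [2.81, 150.46], [-146.56, 146.56]. Speed limits (degrees/s): [147.25, 147.25, 180, 180, 180, 180].

INTERFACE

Orientations are given as [roll, pitch, yaw] about the fixed x, y, z axes, in that order (R = Rz(yaw) Ry(pitch) Rx(roll)).
In Python, from workcell import state, grab_frame, job_done, hold_point_z gives the robot as it stands. The module is installed in compiled form; this text tells all that it offers.
- The arm moves only by the shell command python3 -m creep 'ROWS' [FORCE]. ROWS is JSON, a list of rows, each a list of 7 numbers: the closure, from 0 (fully open) to 1 (shut), then the shift along the tool's x, y, z in mm, then the turn, a rotation vector about the tool's x, y, z in degrees. A call has 1 to 5 rows; each row shifts and turns the commanded pose from where the row before left it, along the tool's axes as they then stand; what a row does not reach is not made up. A row lasts 1/8 s, in which the tool goes at most 62.5 mm and 10.7 degrees, less where a joint would pass 70% of its speed; a pose out of reach is approached as far as the arm can. A call is refused whole if a number of a shift passes 62.5 or a number of a turn 10.7, either way. A call with a gripper value outside its range is refused whole. The fingers move at their own pace and stop on an object; FORCE is the grip in N (left out, the last holds). Time passes only in rows, so rows that do not move let the fingers close. It gives the time, the measured TCP pose, the force and the opening at its end, in the units of the state.
- state(): the state, without advancing time (a new reading comes with each control period).
- grab_frame(name): name is "side" or "top" or "wrist"; returns a dict with "frame" (384x512x3 uint8, red, green, blue), "fx", "fy", "cx", "cy" (pixels), "k1" (the pictures are not rectified: a ray, as slopes to the right and down, at radius r is drawn at 1 + k1 r^2 times it, then the intrinsics apply), "view" (4x4, takes a point from world to camera coordinates). Camera axes: x right, y down, z forward; pixel columns grow to the right and rows downward; lengths in mm; the calibration is good to about 2 mm. A picture is of the moment at which its call begins. There is no depth.
- job_done(): hands the job in, once; it reports no verdict.
The state is a dict: "time_s": time; "qpos": joint angles; "qvel": joint speeds; "effort": joint torques, N m; "ee_pos": TCP position; "ee_rot": TCP orientation; "force": force on the tool from outside, world axes, zero at the start; "torque": the same for the moment, N m; "gripper_width": finger opening in mm.
Only numpy, scipy, OpenCV 4.12 (cv2) and the standard library are available. Lean on these libraries where they do the work, as an engineer would, in place of code of your own. Each camera call takes 0.05 s, during which the arm holds its last target.

TASK

Get the connector ready for soldering in its stand. Pull the stand's spring clamp by its knob out to its stop, then, keeping the connector down in its cup, turn it until its side outlet points straight at the arrow on the base, and push the clamp home again. Leave the other things on the bench where they are.

Things in the scene. Friction and masses are not known exactly. Their poses are not given: they have to be found in the camera images.
- stand: Fixed stand: round dark steel base 196 mm across, 12 mm thick, with a slotted aluminium cup (inner diameter 58, outer 72 mm, rim 36 mm above the bench) at its centre and a 60 mm wide tail plate along its own -y, ending 170 mm from the centre, which carries the clamp slide. Origin: cup's centre at bench level; z up. The clamp slides out along -y.
- clamp_knob (a point): Centre of the upright round black knob (24 mm diameter, free from 44 to 75 mm above the bench; this point is 55 mm above the bench) on the outer end of the clamp slide, 108 mm from the cup's axis when home and 138 mm when out. It moves with the clamp; axes parallel to the stand's.
- clamp (a joint): Clamp slide, in m: about 0 (-0.002 to 0.001) when home, its rubber pad against the connector's barrel; +0.030 when pulled out to its stop, away from the cup. A spring resists the pull and a friction brake holds it wherever it is left: pulling out takes about 5 to 7 N, pushing home 1 to 3 N.
- pointer: Flat white arrow fixed on the base plate, 5 mm high, its sharp end towards the cup, from 66 to 97 mm from the cup's axis. Set at a different place round the cup each time. Origin on the cup's axis, 12 mm above the bench; its +x runs from the axis along the arrow.
- mark (a point): Sharp end of the arrow: 66 mm from the cup's axis along the pointer's +x, 17 mm above the bench.
- connector: Loose connector (98 mm tall, 0.25 kg) upright in the cup with 1 mm play. Origin: centre of its underside, 12 mm above the bench. +x points along its outlet. From below: aluminium barrel 56 mm diameter, 38 mm high; black housing 54 mm diameter up to 62 mm, with the outlet; round ribbed grip 44 mm diameter from 62 to 98 mm (74 to 110 mm above the bench), gripped from above at any yaw.
- outlet_tip (a point): End of the connector's side outlet: a horizontal round spout 20 mm in diameter (25 mm nut at its end), reaching 65 mm from the axis along the connector's +x, its centre line 50 mm above the connector's underside (62 mm above the bench).
- spool: Bystander: white solder spool standing on end, 60 mm diameter, 52 mm tall, near the clamp's tail. Origin: centre of its underside.
- screwdriver: Bystander: screwdriver 160 mm long lying beside the clamp's tail, under 30 mm high, along its own x. Origin under its middle.
- straight_connector: Bystander: round connector without a side outlet, standing on the bench, 56 mm diameter, 76 mm tall. Origin: centre of its underside.
- multimeter: Bystander: red multimeter lying flat, 180 x 90 x 36 mm. Origin: centre of its underside.
Not all that is in view belongs to the job. Leave any green or pink look-alike of the connector alone.

How it is judged (in metres and radians):
On the way, in this order (a step that is already met when the one before it is completed fails the run):
1. the clamp is out at its stop (beyond 26 mm) (value of joint clamp above 0.026 m), for 0.2 s.
2. with the clamp out, the connector's outlet points at the arrow (tip within 7 mm of the arrow's point, seen from above), the connector down in its cup (value of joint clamp above 0.024 m and horizontal distance between outlet_tip and mark below 0.007 m and height (world z) of connector below 0.016 m), for 0.2 s.
At the end, for the whole second after the job is handed in: The clamp is home (joint below 3 mm); the connector is at rest, upright (within 0.08 rad), less than 4 mm above its cup's floor and within 4 mm of its centre; the end of its outlet lies within 7 mm (about 6 degrees) of the arrow's point, seen from above (value of joint clamp below 0.003 m and horizontal distance between outlet_tip and mark below 0.007 m and height (world z) of connector below 0.016 m and angle between connector's own z axis and vertical below 0.08 rad and horizontal distance between connector and stand below 0.004 m and linear speed of connector below 0.02 m/s and angular speed of connector below 0.1 rad/s); the robot touches nothing.
It fails at once if the connector is lifted more than 12 mm in its cup (height (world z) of connector above 0.024 m).
It fails at once if a bystander (spool, screwdriver, straight connector, multimeter) is moved more than 30 mm (distance of any of spool, screwdriver, straight_connector, multimeter from where it was at the start of the episode above 0.03 m).
It also fails if it takes over 64 s, if anything falls off the work surface, if the arm or the gripper's body presses on something with over 40 N, if the wrist force passes 120 N, or if a joint passes its speed limit or range.

## Working session

There is one attempt and no reset: what is moved stays moved. The work goes in short steps, Python scripts to look and compute and a shell command to move; the robot and the scene stay as the last step left them, time stands still between calls to the robot, and variables do not carry over. Pictures are saved under pics/ and viewed, and the job is handed in when it is done.

```bash
mkdir -p pics
cat > h.py <<'E'
import numpy as np, cv2
from workcell import state, grab_frame, job_done, hold_point_z
def save(n,tag):
    f=grab_frame(n); cv2.imwrite(f'pics/{tag}.png',f['frame'][:,:,::-1]); 
    np.savez(f'pics/{tag}.npz',**{k:np.array(v) for k,v in f.items()}); return f
def load(tag): return dict(np.load(f'pics/{tag}.npz'))
def K(f): return np.array([[f['fx'],0,f['cx']],[0,f['fy'],f['cy']],[0,0,1.]],float)
def ray(f,u,v):
    p=cv2.undistortPointsIter(np.array([[[u,v]]],float),K(f),np.array([float(f['k1']),0,0,0]),None,None,(3,100,1e-12))[0,0]
    V=np.array(f['view']);R=V[:3,:3];t=V[:3,3]
    return -R.T@t, R.T@np.array([p[0],p[1],1])
def atz(f,u,v,z):
    o,d=ray(f,u,v); return o+d*(z-o[2])/d[2]
def proj(f,P):
    V=np.array(f['view']);P=np.atleast_2d(np.array(P,float))
    return cv2.projectPoints(P,cv2.Rodrigues(V[:3,:3])[0],V[:3,3],K(f),np.array([float(f['k1']),0,0,0]))[0][:,0]
def crop(tag,x0,y0,x1,y1,s,out):
    im=cv2.imread(f'pics/{tag}.png')[y0:y1,x0:x1]; cv2.imwrite(f'pics/{out}.png',cv2.resize(im,None,fx=s,fy=s,interpolation=cv2.INTER_CUBIC))
E
python3 - <<'E'
from h import *
for n in ['top','side','wrist']:
    f=save(n,n+'0'); print(n,f['fx'],f['k1'],np.round(f['view'],3).tolist())
print(state(),hold_point_z)
E
```

```text
top 373.6332570937861 -0.09442849814816022 [[-0.118, -0.993, 0.006, 91.811], [-0.972, 0.114, -0.203, 551.881], [0.201, -0.029, -0.979, 861.959], [0.0, 0.0, 0.0, 1.0]]
side 470.0364961396058 -0.16526639201788515 [[-0.954, -0.3, -0.015, 556.844], [-0.209, 0.699, -0.684, 138.138], [0.216, -0.649, -0.729, 1069.57], [0.0, 0.0, 0.0, 1.0]]
wrist 273.6918737641746 0.007827033981380644 [[0.444, -0.896, -0.001, -574.173], [-0.863, -0.428, 0.267, -29.468], [-0.24, -0.117, -0.964, 390.507], [0.0, 0.0, 0.0, 1.0]]
{'time_s': 0.15, 'qpos': array([-6.48013675e+01,  1.83420999e+01,  8.96892639e+01, -2.16506836e-03,
        7.20439982e+01, -1.14718270e+00]), 'qvel': array([ 0.08782573, -0.09349518, -0.20798442,  0.04704567, -0.01035492,
        0.04393698]), 'effort': array([ 3.32559075e-04, -4.12773228e+01, -2.32155097e+01,  7.27358717e-02,
        4.33355744e-02, -1.09521038e-04]), 'ee_pos': array([ 254.99747064, -514.94845326,  213.33207964]), 'ee_rot': array([-1.79924612e+02,  5.49517985e-04,  2.63464844e+01]), 'force': array([ 0.13331572,  0.77836594, -0.04666471]), 'torque': array([ 0.03673476, -0.01842027,  0.0331869 ]), 'gripper_width': 91.59172382391786} -18.8
```

View pics/top0.png

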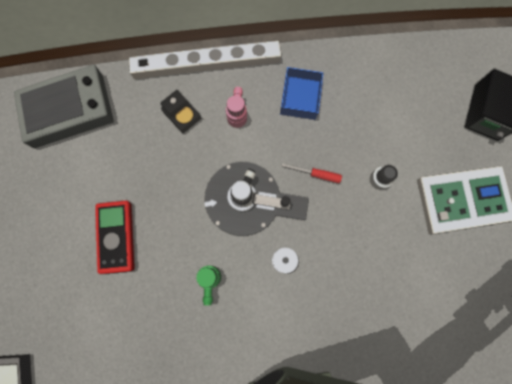

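View pics/side0.png

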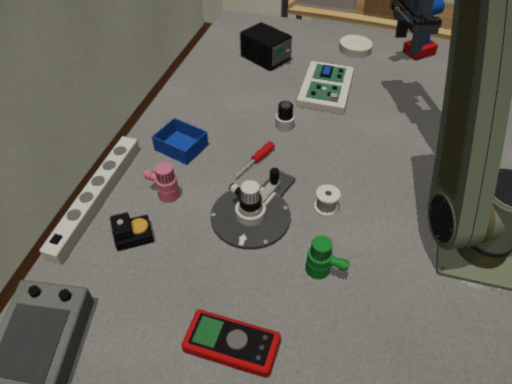

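Run:
```python
from h import *
crop('top0',180,140,330,240,5,'top0c'); crop('side0',190,160,310,255,6,'side0c')
```

```text
(no output)
```

View pics/top0c.png

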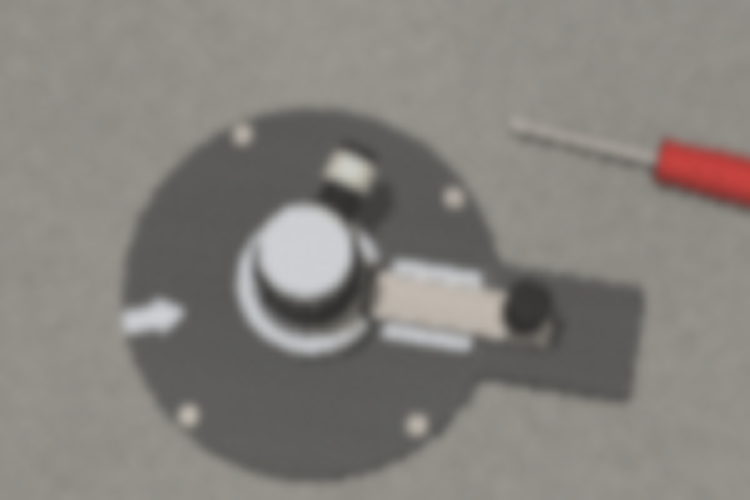

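View pics/side0c.png

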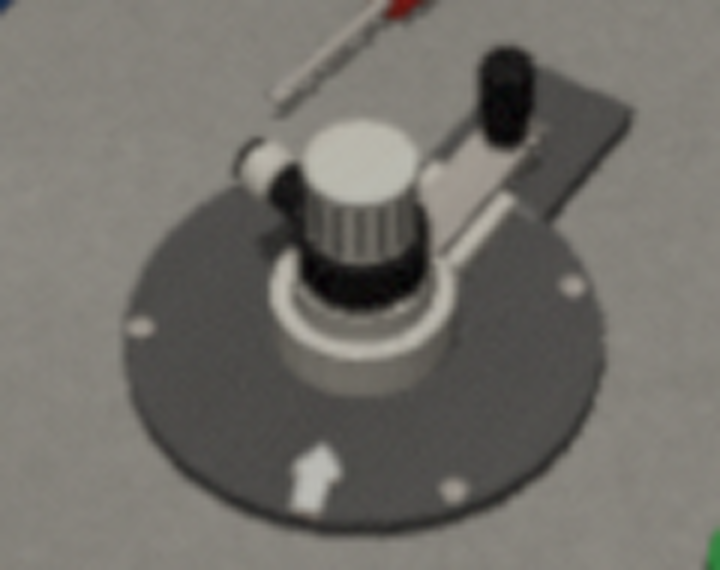

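Run:
```python
from h import *
T=load('top0');S=load('side0')
def t(x,y):return (180+(x+.5)/5-.5,140+(y+.5)/5-.5)
def s(x,y):return (190+(x+.5)/6-.5,160+(y+.5)/6-.5)
for n,a,b,z in [('grip',(307,251),(361,160),110),('knobtop',(527,303),(506,60),75),('tip',(186,313),(322,443),17),('tail',(123,322),(305,515),17),('nut',(350,168),(262,165),62),('basec',(310,294),(363,335),12)]:
    print(n,np.round(atz(T,*t(*a),z),1),np.round(atz(S,*s(*b),z),1))
```

```text
grip [552.   59.2 110. ] [553.2  62.6 110. ]
knobtop [521.7 -42.4  75. ] [523.2 -40.3  75. ]
tip [546.7 124.7  17. ] [549.9 127.5  17. ]
tail [545.8 157.1  17. ] [545.5 162.4  17. ]
nut [601.2  33.8  62. ] [604.4  33.   62. ]
basec [550.   60.8  12. ] [552.1  66.5  12. ]
```

```bash
python3 -m creep '[[0.3,44.9,-30.5,5,0,0,0],[0.3,44.9,-30.5,5,0,0,0],[0.3,44.9,-30.5,5,0,0,0],[0.3,44.9,-30.5,5,0,0,0],[0.3,44.9,-30.5,5,0,0,0]]' 30
python3 -m creep '[[0.3,44.9,-30.5,5,0,0,0],[0.3,44.9,-30.5,5,0,0,0],[0.3,44.9,-30.5,5,0,0,0],[0.3,44.9,-30.5,5,0,0,0],[0.3,44.9,-30.5,5,0,0,0]]'
python3 -m creep '[[0.3,0,0,0,0,0,10.6],[0.3,0,0,0,0,0,10.6],[0.3,0,0,0,0,0,10.6],[0.3,0,0,0,0,0,10.6],[0.3,0,0,0,0,0,0]]'
python3 - <<'E'
from h import *
f=save('wrist','w1'); print(np.round(f['view'],2).tolist(),state()['ee_pos'],state()['ee_rot'],state()['qpos'])
o,d=ray(f,256,192);print(o,d)
E
```

```text
time_s: 0.78
ee_pos: [389.2, -277.4, 188.7]
ee_rot: [180.0, -0.0, 26.3]
force: [1.1, -0.6, -0.0]
gripper_width: 64.1
time_s: 1.4
ee_pos: [522.8, -41.1, 163.7]
ee_rot: [180.0, 0.0, 26.4]
force: [-0.1, -0.9, 0.1]
gripper_width: 63.8
time_s: 2.02
ee_pos: [522.0, -42.7, 163.7]
ee_rot: [180.0, 0.0, -15.9]
force: [0.1, -0.8, 0.4]
gripper_width: 63.6
[[-0.27, -0.96, 0.0, 102.56], [-0.93, 0.26, 0.27, 478.72], [-0.26, 0.07, -0.96, 479.53], [0.0, 0.0, 0.0, 1.0]] [522.05134049 -42.7124748  163.76886296] [ 1.79992671e+02  1.83111661e-02 -1.58752918e+01] [-5.93276548e+00  1.59455442e+01  1.00757569e+02 -4.54041353e-03
  6.33161883e+01  9.99445648e+01]
[595.15219087 -63.05569374 333.85496789] [-0.26881546  0.0773286  -0.96016344]
```

Run:
```python
from h import *
cv2.imwrite('pics/w1b.png',cv2.resize(cv2.imread('pics/w1.png'),(800,600),interpolation=cv2.INTER_CUBIC))
```

```text
(no output)
```

View pics/w1b.png

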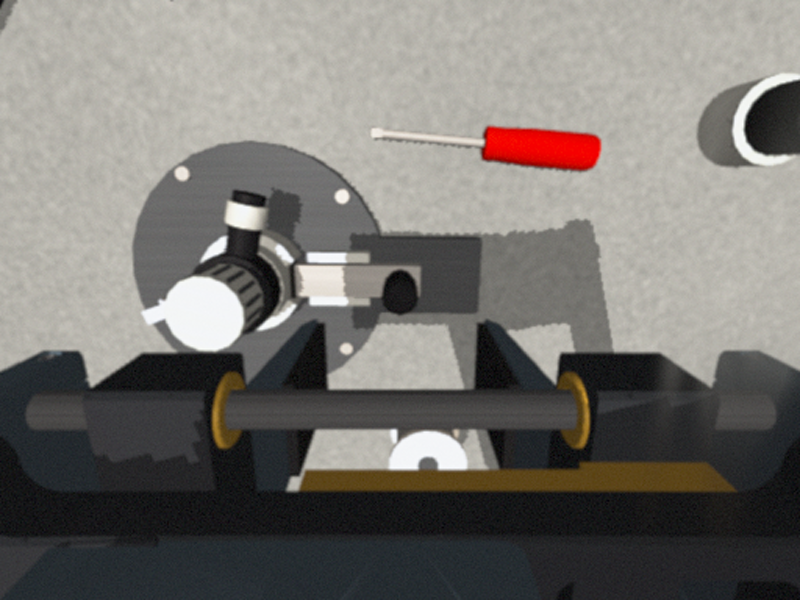

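Run:
```python
from h import *
f=load('w1'); k=512/800
def w(x,y):return ((x+.5)*k-.5,(y+.5)*k-.5)
for n,p,z in [('knobtop',(401,297),75),('grip',(204,313),110),('tailc1',(481,239),12),('tailc2',(478,313),12),('nut',(246,213),62),('b1',(182,174),12),('b2',(342,196),12),('b3',(346,349),12),('edge1',(365,235),12)]:
    print(n,np.round(atz(f,*w(*p),z),1))
print(np.round(proj(f,state()['ee_pos'])/k,0))
T=load('top0')
def t(x,y):return (180+(x+.5)/5-.5,140+(y+.5)/5-.5)
for n,p in [('tailc1',(643,290)),('tailc2',(629,402)),('b1',(242,135)),('b2',(453,198)),('b3',(417,425)),('b4',(188,415))]: print(n,np.round(atz(T,*t(*p),12),1))
```

```text
knobtop [524.6 -43.2  75. ]
grip [555.   60.6 110. ]
tailc1 [ 534.6 -108.8   12. ]
tailc2 [478.1 -93.3  12. ]
nut [600.2  36.1  62. ]
b1 [639.7  88.4  12. ]
b2 [593.4 -17.9  12. ]
b3 [477.6  16.4  12. ]
edge1 [561.5 -25.7  12. ]
[[401. 359.]]
tailc1 [ 532.  -109.7   12. ]
tailc2 [475.5 -94.1  12. ]
b1 [638.2  86.8  12. ]
b2 [591.7 -18.5  12. ]
b3 [476.6  14.5  12. ]
b4 [495.2 129.3  12. ]
```

```bash
python3 -m creep '[[0.3,1,0,38,0,0,0],[0.3,0,0,38,0,0,0],[0.3,0,0,37,0,0,0],[0.3,0,0,0,0,0,0]]' 25
python3 -m creep '[[1,0,0,0,0,0,0],[1,0,0,0,0,0,0],[1,0,0,0,0,0,0],[1,0,0,0,0,0,0],[1,0,0,0,0,0,0]]'
python3 - <<'E'
from h import *
f=save('side','s1');crop('s1',170,120,330,240,5,'s1c')
E
```

```text
time_s: 2.58
ee_pos: [520.9, -42.8, 48.7]
ee_rot: [179.9, 0.4, -15.9]
force: [0.6, -0.1, 0.0]
gripper_width: 63.7
time_s: 3.2
ee_pos: [523.5, -42.8, 51.5]
ee_rot: [-180.0, -0.1, -16.1]
force: [0.6, 0.2, 3.5]
gripper_width: 23.1
```

View pics/s1c.png

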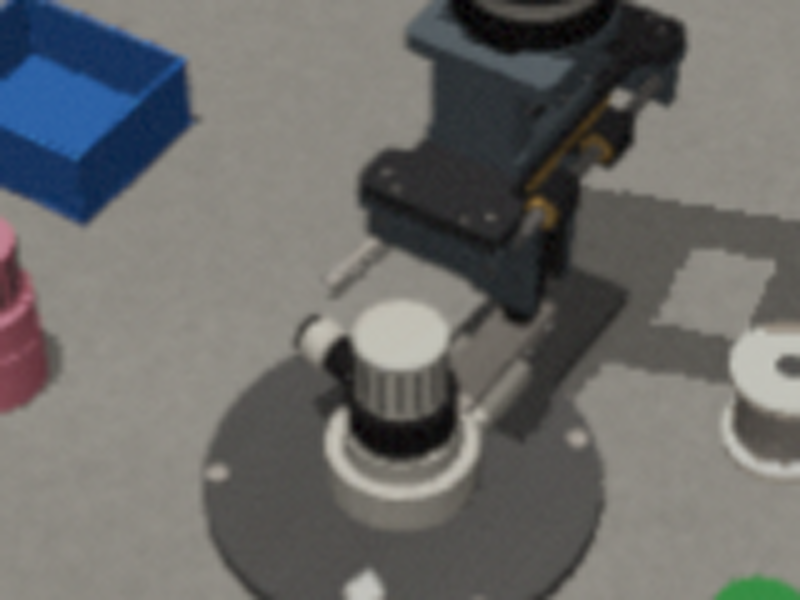

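```bash
python3 -m creep '[[1,0,6,0,0,0,0],[1,0,6,0,0,0,0],[1,0,6,0,0,0,0],[1,0,6,0,0,0,0],[1,0,0,0,0,0,0]]'
python3 -m creep '[[1,0,4,0,0,0,0],[1,0,2,0,0,0,0],[1,0,0,0,0,0,0],[1,0,0,0,0,0,0]]'
```

```text
time_s: 3.88
ee_pos: [516.8, -65.5, 51.4]
ee_rot: [-179.9, -0.0, -16.1]
force: [-0.4, 4.1, 4.0]
gripper_width: 23.4
time_s: 4.38
ee_pos: [515.2, -70.9, 51.4]
ee_rot: [-179.9, -0.0, -16.1]
force: [0.4, 6.5, 4.7]
gripper_width: 22.7
```

```bash
python3 -m creep '[[1,0,1,0,0,0,0],[1,0,1,0,0,0,0],[1,0,0,0,0,0,0],[1,0,0,0,0,0,0]]'
```

```text
time_s: 4.88
ee_pos: [515.1, -71.5, 51.4]
ee_rot: [-179.8, -0.0, -16.2]
force: [1.7, 11.4, 5.2]
gripper_width: 23.0
```

```bash
python3 -m creep '[[0.1,0,-0.8,0,0,0,0],[0.1,0,0,0,0,0,0],[0.1,0,0,0,0,0,0],[0.1,0,0,0,0,0,0]]'
python3 -m creep '[[0.1,0,0,-45,0,0,0],[0.1,0,0,-50,0,0,0],[0.1,0,0,-50,0,0,0],[0.1,0,0,0,0,0,0]]'
python3 - <<'E'
from h import *
f=save('wrist','w2')
cv2.imwrite('pics/w2b.png',cv2.resize(cv2.imread('pics/w2.png'),(800,600),interpolation=cv2.INTER_CUBIC))
save('top','t2');crop('t2',180,140,330,240,5,'t2c')
E
```

```text
time_s: 5.38
ee_pos: [514.4, -73.3, 50.8]
ee_rot: [180.0, 0.0, -16.1]
force: [0.4, -0.3, 1.1]
gripper_width: 60.0
time_s: 5.88
ee_pos: [517.0, -73.6, 200.1]
ee_rot: [-180.0, -0.5, -16.1]
force: [-0.3, 0.4, 0.2]
gripper_width: 82.1
```

View pics/w2b.png

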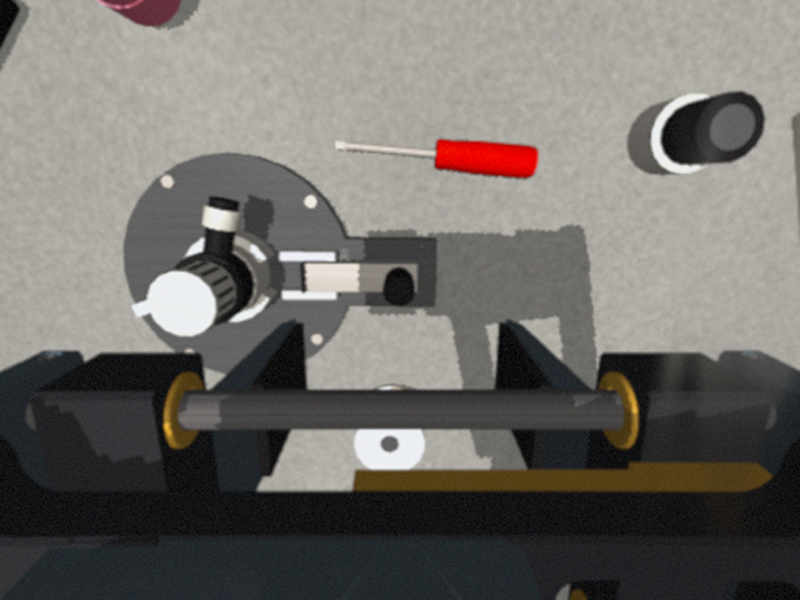

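View pics/t2c.png

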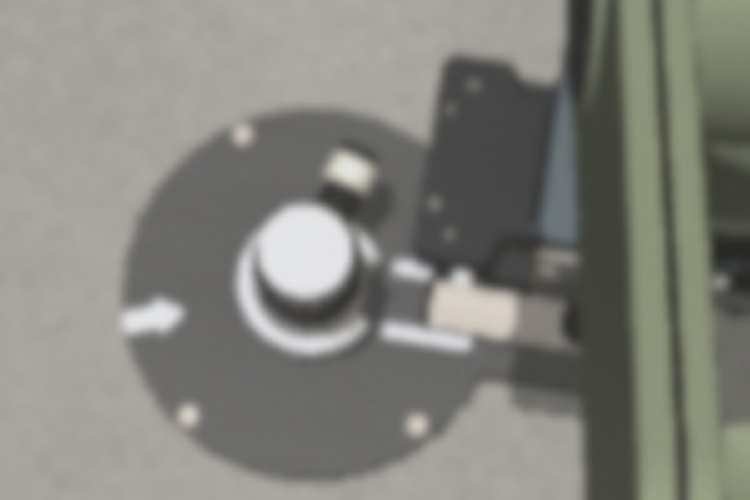

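```bash
python3 -m creep '[[0,-1,-46.5,0,0,0,0],[0,-1,-46.5,0,0,0,0],[0,-0.7,-46.7,0,0,0,0],[0,0,0,0,0,0,0],[0,0,0,0,0,0,0]]'
python3 - <<'E'
from h import *
f=save('wrist','w3')
cv2.imwrite('pics/w3b.png',cv2.resize(cv2.imread('pics/w3.png'),(800,600),interpolation=cv2.INTER_CUBIC))
E
```

```text
time_s: 6.6
ee_pos: [549.5, 61.6, 194.3]
ee_rot: [179.9, 0.2, -16.0]
force: [-0.2, -0.1, 0.7]
gripper_width: 90.6
```

View pics/w3b.png

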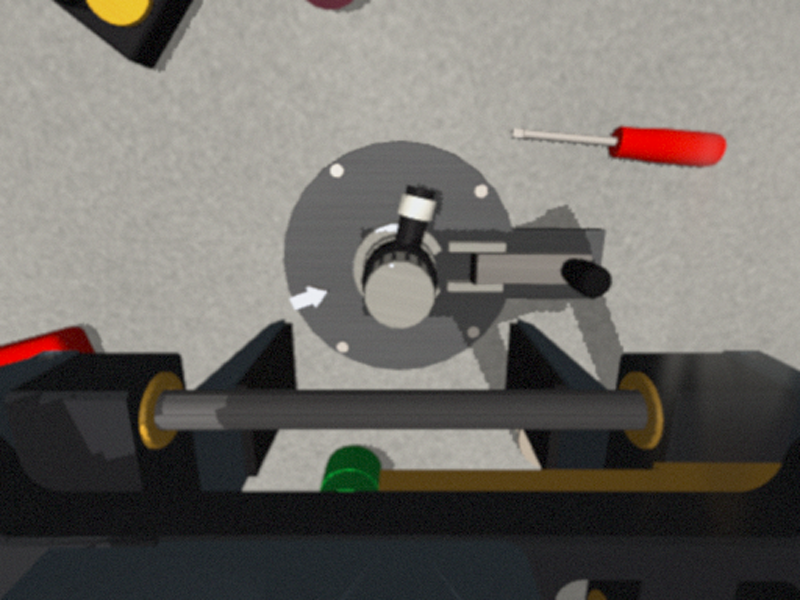

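Run:
```python
from h import *
f=load('w3'); k=512/800
def w(x,y):return ((x+.5)*k-.5,(y+.5)*k-.5)
for n,p,z in [('knobtop',(594,279),75),('grip',(400,294),110),('tailc1',(605,230),12),('tailc2',(600,298),12),('nut',(416,207),62),('tip',(327,292),17),('tail',(293,304),17)]:
    print(n,np.round(atz(f,*w(*p),z),1))
# base ellipse fit check
for c in [(552,61.5),(554,61),(550,62)]:
    a=np.linspace(0,2*np.pi,400);P=np.c_[c[0]+98*np.cos(a),c[1]+98*np.sin(a),0*a+12];q=proj(f,P)/k;print(c,q.min(0),q.max(0))
print(state()['ee_pos'])
# ellipse from top0
T=load('top0')
for c in [(552,61.5),(554,61),(550,62)]:
    P=np.c_[c[0]+98*np.cos(a),c[1]+98*np.sin(a),0*a+12];q=(proj(T,P)-[180,140])*5;print(c,q.min(0),q.max(0))
```

```text
knobtop [518.9 -69.2  75. ]
grip [555.1  60.6 110. ]
tailc1 [ 534.8 -108.4   12. ]
tailc2 [478.1 -95.5  12. ]
nut [599.4  36.3  62. ]
tip [548.9 126.3  17. ]
tail [546.9 157.3  17. ]
(552, 61.5) [282.56090217 142.44760098] [516.74224128 372.78522416]
(554, 61) [282.29000881 139.62969301] [516.8394763  370.69348266]
(550, 62) [282.83088545 145.25578378] [516.64536925 374.87102047]
[549.69606713  61.15359342 194.70594403]
(552, 61.5) [115.73962297 104.72952675] [496.96061984 479.63828524]
(554, 61) [116.35385613 100.98156596] [497.41405403 475.57577301]
(550, 62) [115.12509663 108.48100478] [496.50669196 483.70376617]
```

```bash
python3 -m creep '[[0,2.9,-0.6,30,0,0,0],[0,0,0,30,0,0,0],[0,0,0,30,0,0,0],[0,0,0,23,0,0,0],[0,0,0,0,0,0,0]]' 20
python3 -m creep '[[0,0,0,0,0,0,0]]'
```

```text
time_s: 7.28
ee_pos: [551.6, 60.4, 81.2]
ee_rot: [179.9, 0.3, -16.2]
force: [-0.4, -0.5, 0.2]
gripper_width: 91.2
time_s: 7.4
ee_pos: [554.0, 61.1, 83.8]
ee_rot: [-180.0, -0.1, -16.1]
force: [-0.1, -0.2, 0.0]
gripper_width: 91.1
```

```bash
python3 -m creep '[[1,-0.7,0,0,0,0,0],[1,0,0,0,0,0,0],[1,0,0,0,0,0,0],[1,0,0,0,0,0,0],[1,0,0,0,0,0,0]]' 15
python3 -m creep '[[1,0,0,0,0,0,0]]'
```

```text
time_s: 8.02
ee_pos: [552.9, 62.0, 83.0]
ee_rot: [180.0, -0.0, -16.0]
force: [-0.4, -1.3, 0.7]
gripper_width: 44.1
time_s: 8.15
ee_pos: [552.8, 61.9, 83.0]
ee_rot: [180.0, -0.0, -16.1]
force: [0.2, -1.2, -0.3]
gripper_width: 44.1
```

```bash
python3 -m creep '[[1,0,0,0,0,0,-8],[1,0,0,0,0,0,-10],[1,0,0,0,0,0,-10],[1,0,0,0,0,0,-10],[1,0,0,0,0,0,-10]]'
python3 -m creep '[[1,0,0,0,0,0,-10],[1,0,0,0,0,0,-10],[1,0,0,0,0,0,-10],[1,0,0,0,0,0,-10],[1,0,0,0,0,0,-8]]'
python3 -m creep '[[1,0,0,0,0,0,-8],[1,0,0,0,0,0,-8],[1,0,0,0,0,0,-6],[1,0,0,0,0,0,0],[1,0,0,0,0,0,0]]'
python3 - <<'E'
from h import *
print(state()['ee_rot'],state()['qpos'],state()['torque'])
f=save('side','s4');crop('s4',170,140,330,260,5,'s4c')
f=save('top','t4');crop('t4',180,140,330,240,5,'t4c')
E
```

```text
time_s: 8.78
ee_pos: [553.2, 61.6, 83.0]
ee_rot: [179.9, -0.0, 32.3]
force: [-0.2, -0.2, 0.7]
gripper_width: 43.8
time_s: 9.4
ee_pos: [553.6, 61.6, 83.0]
ee_rot: [179.9, 0.0, 80.2]
force: [2.9, -1.0, -0.6]
gripper_width: 43.6
time_s: 10.02
ee_pos: [553.4, 61.7, 83.1]
ee_rot: [179.9, 0.0, 101.9]
force: [1.7, -1.8, 0.2]
gripper_width: 43.7
[1.79932151e+02 4.59137657e-02 1.01869019e+02] [ 5.20145693e+00  2.32501864e+01  1.02712277e+02 -4.66519104e-02
  5.39648245e+01 -6.64016854e+00] [-0.45467791 -0.5189029  -0.034559  ]
```

View pics/s4c.png

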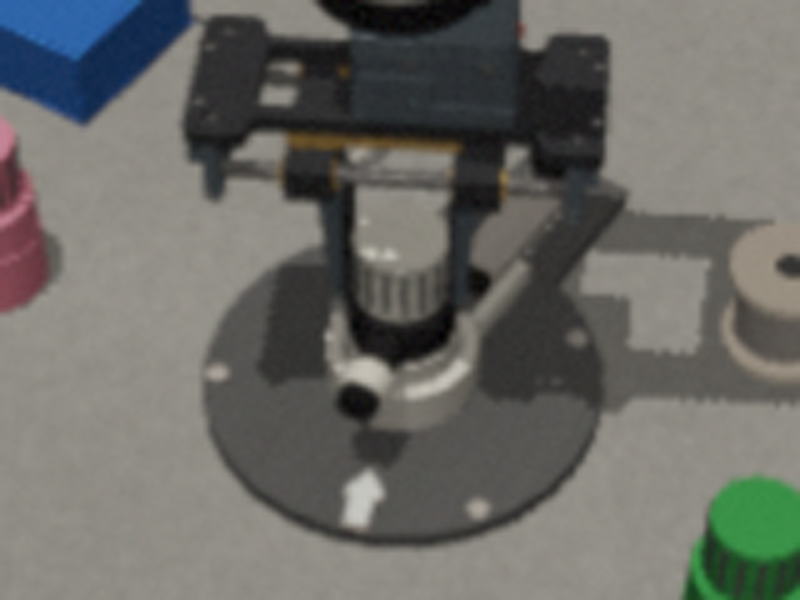

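View pics/t4c.png

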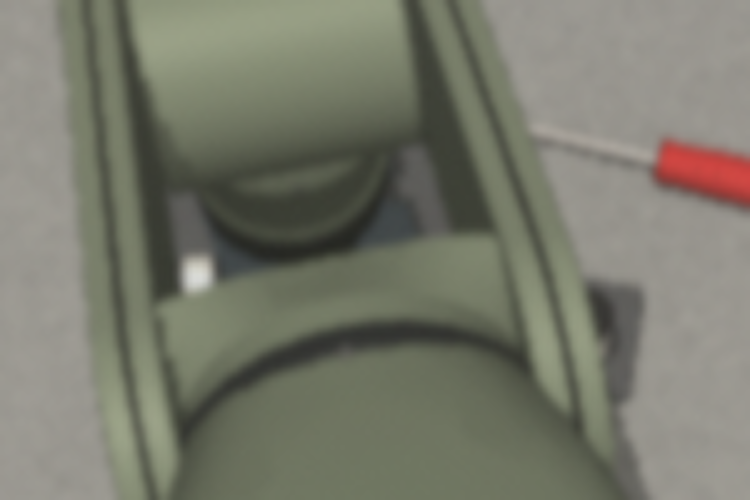

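Run:
```python
from h import *
S=load('s4')
inv=lambda x,y:(170+(x+.5)/5-.5,140+(y+.5)/5-.5)
print('face',atz(S,*inv(357,402),62),'tip',atz(S,*inv(371,467),17),'grip',atz(S,*inv(400,233),110), 'nutmid')
for c in [(552.7,61.2),(553.2,62.6)]:
  for a in range(84,104,3):
    r=np.radians(a);q=(proj(S,[c[0]+65*np.cos(r),c[1]+65*np.sin(r),62])[0]-[170,140])*5;m=(proj(S,[c[0]+66*np.cos(r),c[1]+66*np.sin(r),17])[0]-[170,140])*5
    print(c,a,q.round(1),m.round(1))
```

```text
face [554.95418487 125.49170778  62.        ] tip [549.03227958 125.92470042  17.        ] grip [553.57679563  62.56644596 110.        ] nutmid
(552.7, 61.2) 84 [345.2 398.3] [346.8 461.3]
(552.7, 61.2) 87 [352.2 400.4] [353.7 463.4]
(552.7, 61.2) 90 [359.3 402.3] [360.7 465.3]
(552.7, 61.2) 93 [366.5 403.8] [367.8 466.8]
(552.7, 61.2) 96 [373.8 405. ] [375.  468.1]
(552.7, 61.2) 99 [381.2 406. ] [382.3 469. ]
(552.7, 61.2) 102 [388.7 406.6] [389.7 469.7]
(553.2, 62.6) 84 [343.2 400.4] [344.9 463.3]
(553.2, 62.6) 87 [350.2 402.5] [351.7 465.5]
(553.2, 62.6) 90 [357.3 404.3] [358.7 467.3]
(553.2, 62.6) 93 [364.5 405.8] [365.9 468.8]
(553.2, 62.6) 96 [371.8 407.1] [373.1 470.1]
(553.2, 62.6) 99 [379.3 408. ] [380.4 471.1]
(553.2, 62.6) 102 [386.7 408.7] [387.8 471.7]
```

```bash
python3 -m creep '[[1,0,0,0,0,0,-5],[1,0,0,0,0,0,0],[1,0,0,0,0,0,0],[1,0,0,0,0,0,0]]'
python3 - <<'E'
from h import *
f=save('side','s5');crop('s5',220,180,270,255,8,'s5c')
f=save('wrist','w5')
cv2.imwrite('pics/w5b.png',cv2.resize(cv2.imread('pics/w5.png'),(800,600),interpolation=cv2.INTER_CUBIC))
E
```

```text
time_s: 10.62
ee_pos: [553.2, 61.8, 83.1]
ee_rot: [180.0, 0.0, 106.9]
force: [1.6, -3.4, 2.5]
gripper_width: 43.4
```

View pics/s5c.png

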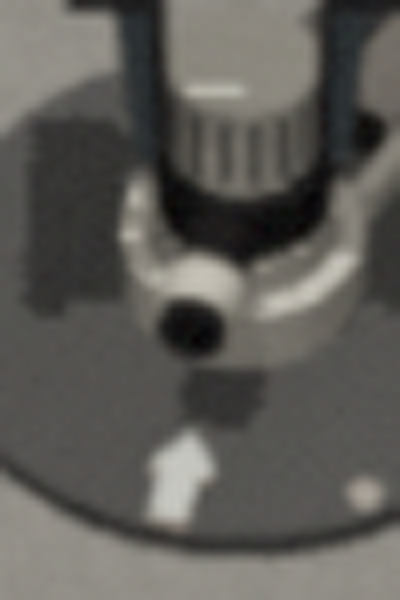

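View pics/w5b.png

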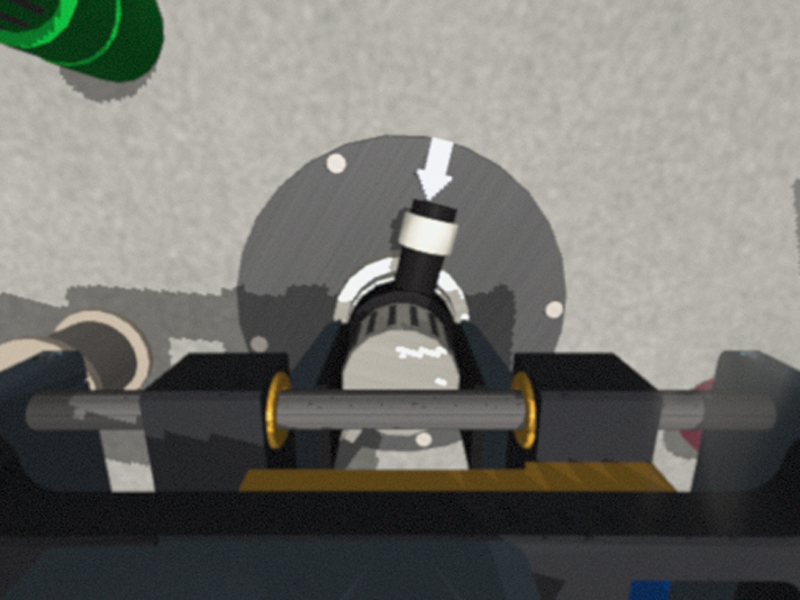

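Run:
```python
from h import *
f=load('w5'); k=512/800
w=lambda x,y:((x+.5)*k-.5,(y+.5)*k-.5)
t=atz(f,*w(429,198),17);o=atz(f,*w(434,207),62+0);n=atz(f,*w(428,234),62+12);g=atz(f,*w(400,352),110)
print(t,o,n,g)
for p in (t,atz(f,*w(441,140),17),o,n):
    d=p-[g[0],g[1],0];print(np.degrees(np.arctan2(d[1],d[0])),np.hypot(d[0],d[1]))
print(np.degrees(np.arctan2(*(atz(f,*w(441,140),17)-t)[[1,0]])))
for a in (92,94,96):
    r=np.radians(a);print(a,proj(f,[g[0]+65*np.cos(r),g[1]+65*np.sin(r),62])/k,proj(f,[g[0]+66*np.cos(r),g[1]+66*np.sin(r),17])/k)
```

```text
[549.70983821 128.08827915  17.        ] [549.5176167  126.29373461  62.        ] [549.43304012 115.54353846  74.        ] [549.22968426  75.93256802 110.        ]
89.47254064938501 52.157921268956805
91.8353412903991 82.02888229481113
89.6724235163847 50.361989685334436
89.7058559789813 39.61149243084926
95.94669195466504
92 [[438.64686122 171.81622911]] [[431.75330956 170.62612575]]
94 [[433.5483237  170.49325635]] [[427.55537376 169.53692142]]
96 [[428.39707931 169.35558875]] [[423.31573457 168.600523  ]]
```

```bash
python3 -m creep '[[0,0,0,0,0,0,0],[0,0,0,0,0,0,0],[0,0,0,0,0,0,0],[0,0,0,0,0,0,0]]'
python3 -m creep '[[0.2,0,0,-30,0,0,0],[0.2,0,0,-30,0,0,0],[0.2,0,0,-40,0,0,0],[0.2,0,0,0,0,0,0],[0.2,0,0,0,0,0,0]]'
python3 - <<'E'
from h import *
print(state()['ee_pos'],state()['ee_rot'])
f=save('wrist','w6')
cv2.imwrite('pics/w6b.png',cv2.resize(cv2.imread('pics/w6.png'),(800,600),interpolation=cv2.INTER_CUBIC))
E
```

```text
time_s: 11.22
ee_pos: [552.6, 62.1, 82.8]
ee_rot: [-180.0, -0.0, 106.9]
force: [0.9, -0.0, -0.2]
gripper_width: 80.7
time_s: 11.85
ee_pos: [552.2, 62.0, 182.3]
ee_rot: [-179.9, -0.0, 106.9]
force: [0.2, -0.1, -1.0]
gripper_width: 73.3
[552.23280282  61.96593313 182.33339005] [-1.79933270e+02 -1.27737495e-02  1.06943208e+02]
```

View pics/w6b.png

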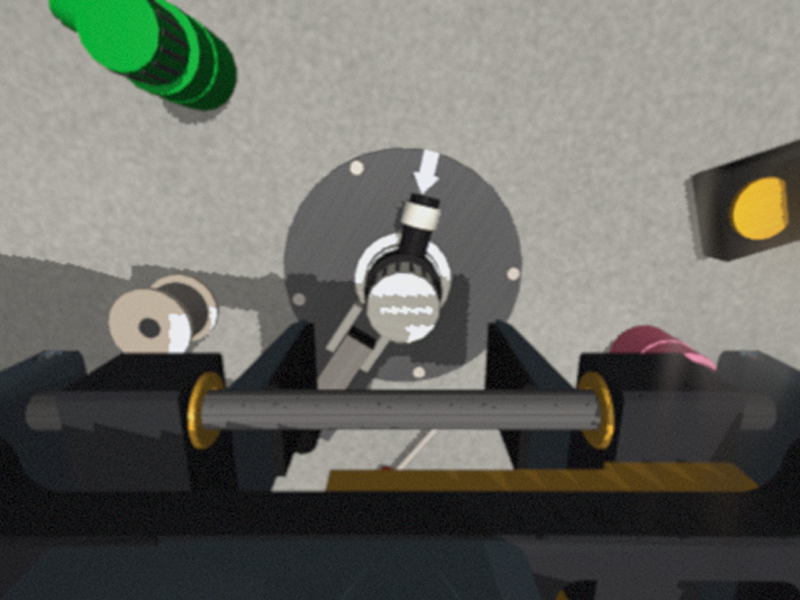

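```bash
python3 -m creep '[[0.2,0,0,0,0,0,-9.5],[0.2,0,0,0,0,0,-9.5],[0.2,0,0,0,0,0,-9.5],[0.2,0,0,0,0,0,-9.5],[0.2,0,0,0,0,0,-9.5]]'
python3 -m creep '[[0.2,0,0,0,0,0,-9.5],[0.2,-0.6,-46.4,0,0,0,0],[0.2,-0.5,-46.4,0,0,0,0],[0.2,-0.5,-46.4,0,0,0,0],[0.2,0,0,0,0,0,0]]'
python3 -m creep '[[0.2,0,0,0,0,0,0],[0.2,0,0,0,0,0,0]]'
python3 - <<'E'
from h import *
print(state()['ee_pos'],state()['ee_rot'])
f=save('wrist','w7')
cv2.imwrite('pics/w7b.png',cv2.resize(cv2.imread('pics/w7.png'),(800,600),interpolation=cv2.INTER_CUBIC))
E
```

```text
time_s: 12.52
ee_pos: [551.9, 61.9, 181.2]
ee_rot: [-179.9, -0.2, 154.8]
force: [-0.6, -0.9, -0.0]
gripper_width: 72.7
time_s: 13.15
ee_pos: [514.3, -74.4, 181.6]
ee_rot: [-179.9, -0.2, 163.7]
force: [-0.0, 0.3, -0.3]
gripper_width: 73.2
time_s: 13.4
ee_pos: [516.0, -71.2, 182.4]
ee_rot: [180.0, -0.1, 164.0]
force: [0.5, 0.5, -0.1]
gripper_width: 73.0
[515.97611184 -71.22660596 182.42928174] [ 1.79991632e+02 -5.15293797e-02  1.64017368e+02]
```

View pics/w7b.png

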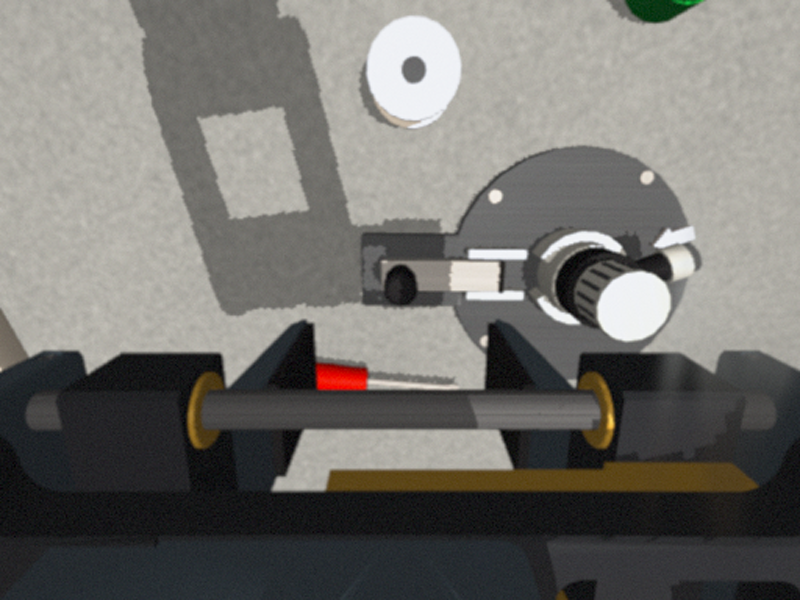

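```bash
python3 -m creep '[[0.2,0.5,-0.5,35,0,0,0],[0.2,0,0,35,0,0,0],[0.2,0,0,35,0,0,0],[0.2,0,0,26.5,0,0,0],[0.2,0,0,0,0,0,0]]' 25
python3 -m creep '[[1,0,0,0,0,0,0],[1,0,0,0,0,0,0],[1,0,0,0,0,0,0],[1,0,0,0,0,0,0],[1,0,0,0,0,0,0]]'
```

```text
time_s: 14.08
ee_pos: [513.9, -71.6, 49.7]
ee_rot: [-180.0, -0.3, 164.0]
force: [1.4, 0.2, -0.5]
gripper_width: 73.1
time_s: 14.7
ee_pos: [515.4, -72.5, 51.6]
ee_rot: [180.0, 0.0, 163.9]
force: [1.3, 5.8, -0.1]
gripper_width: 26.3
```

```bash
python3 -m creep '[[1,0,0,0,0,0,0],[1,0,6,0,0,0,0],[1,0,7,0,0,0,0],[1,0,7,0,0,0,0],[1,0,5,0,0,0,0]]'
python3 -m creep '[[1,0,2,0,0,0,0],[1,0,1,0,0,0,0],[1,0,0,0,0,0,0],[1,0,0,0,0,0,0]]'
```

```text
time_s: 15.32
ee_pos: [522.5, -48.3, 51.6]
ee_rot: [-180.0, 0.0, 164.0]
force: [-0.9, -2.6, 3.6]
gripper_width: 23.0
time_s: 15.82
ee_pos: [523.3, -45.6, 51.6]
ee_rot: [180.0, 0.0, 163.9]
force: [-0.4, -0.9, 3.6]
gripper_width: 23.5
```

```bash
python3 -m creep '[[1,0,1,0,0,0,0],[1,0,1,0,0,0,0],[1,0,0,0,0,0,0],[1,0,0,0,0,0,0]]'
python3 -m creep '[[1,0,0.7,0,0,0,0],[1,0,0,0,0,0,0],[1,0,0,0,0,0,0]]'
```

```text
time_s: 16.32
ee_pos: [523.8, -43.8, 51.6]
ee_rot: [-180.0, 0.0, 163.9]
force: [-0.4, -2.8, 4.8]
gripper_width: 23.1
time_s: 16.7
ee_pos: [524.0, -43.1, 51.6]
ee_rot: [-180.0, 0.0, 163.9]
force: [1.2, -3.7, 4.6]
gripper_width: 23.6
```

```bash
python3 -m creep '[[1,0,0.7,0,0,0,0],[1,0,0,0,0,0,0],[1,0,0,0,0,0,0]]'
python3 -m creep '[[1,0,0.7,0,0,0,0],[1,0,0,0,0,0,0],[1,0,0,0,0,0,0]]'
```

```text
time_s: 17.08
ee_pos: [524.2, -42.5, 51.6]
ee_rot: [-180.0, 0.0, 163.9]
force: [0.9, -2.4, 4.0]
gripper_width: 23.3
time_s: 17.45
ee_pos: [524.4, -41.8, 51.6]
ee_rot: [-180.0, 0.0, 163.9]
force: [0.4, -2.6, 5.4]
gripper_width: 23.7
```

```bash
python3 -m creep '[[1,0,0.6,0,0,0,0],[1,0,0,0,0,0,0],[1,0,0,0,0,0,0]]'
python3 -m creep '[[1,0,0.6,0,0,0,0],[1,0,0,0,0,0,0],[1,0,0,0,0,0,0]]'
python3 - <<'E'
from h import *
f=save('side','s8');crop('s8',200,150,280,260,7,'s8c')
E
```

```text
time_s: 17.82
ee_pos: [524.5, -41.5, 51.6]
ee_rot: [-180.0, 0.0, 164.0]
force: [-0.0, -3.7, 5.5]
gripper_width: 23.0
time_s: 18.2
ee_pos: [524.5, -41.4, 51.6]
ee_rot: [-179.9, 0.0, 164.0]
force: [-1.0, -5.9, 5.3]
gripper_width: 23.0
```

View pics/s8c.png

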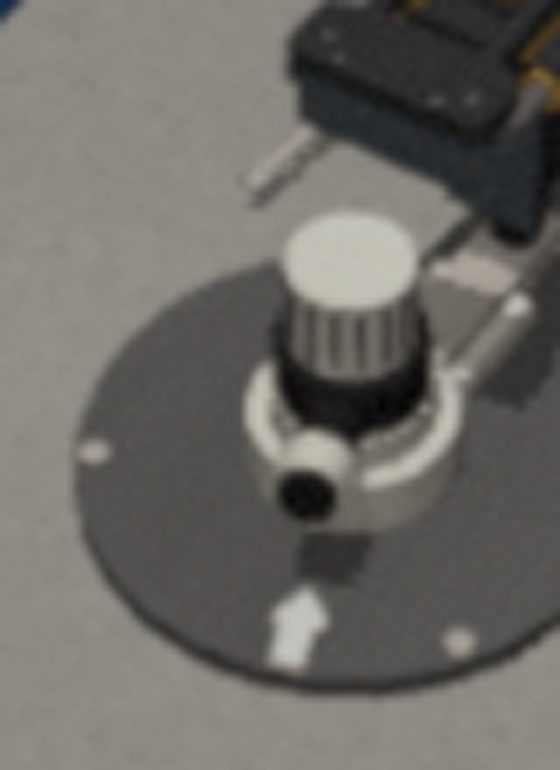

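```bash
python3 -m creep '[[0.2,0,0,0,0,0,0],[0.2,0,0,0,0,0,0],[0.2,0,0,0,0,0,0],[0.2,0,0,0,0,0,0]]'
python3 -m creep '[[0.2,0,0,-40,0,0,0],[0.2,0,0,-45,0,0,0],[0.2,0,0,-45,0,0,0],[0.2,0,0,0,0,0,0],[0.2,0,0,0,0,0,0]]'
python3 - <<'E'
from h import *
f=save('wrist','w9')
cv2.imwrite('pics/w9b.png',cv2.resize(cv2.imread('pics/w9.png'),(800,600),interpolation=cv2.INTER_CUBIC))
f=save('top','t9');crop('t9',180,140,330,240,5,'t9c')
E
```

```text
time_s: 18.75
ee_pos: [524.3, -40.3, 51.2]
ee_rot: [180.0, -0.0, 163.9]
force: [-0.2, -0.6, -0.1]
gripper_width: 59.9
time_s: 19.38
ee_pos: [523.9, -40.4, 180.8]
ee_rot: [-180.0, -0.1, 163.9]
force: [-1.0, 0.3, 0.3]
gripper_width: 72.9
```

View pics/w9b.png

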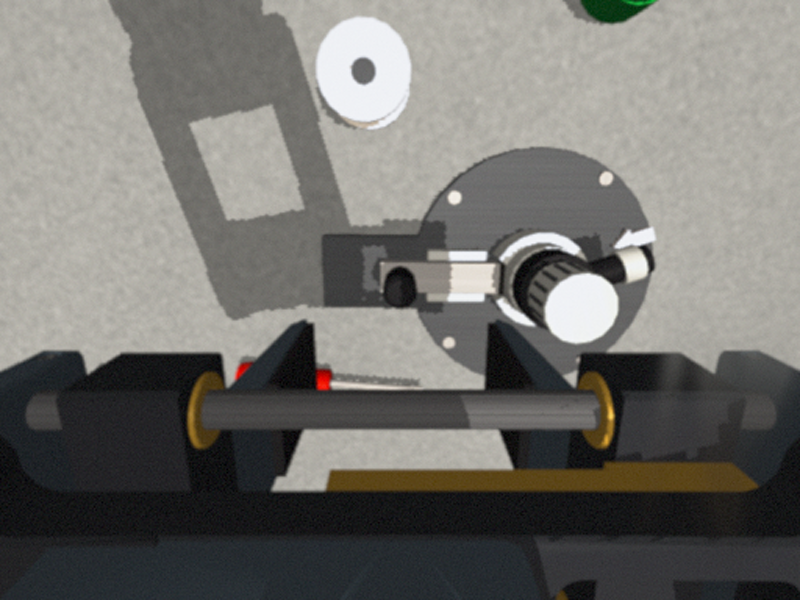

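View pics/t9c.png

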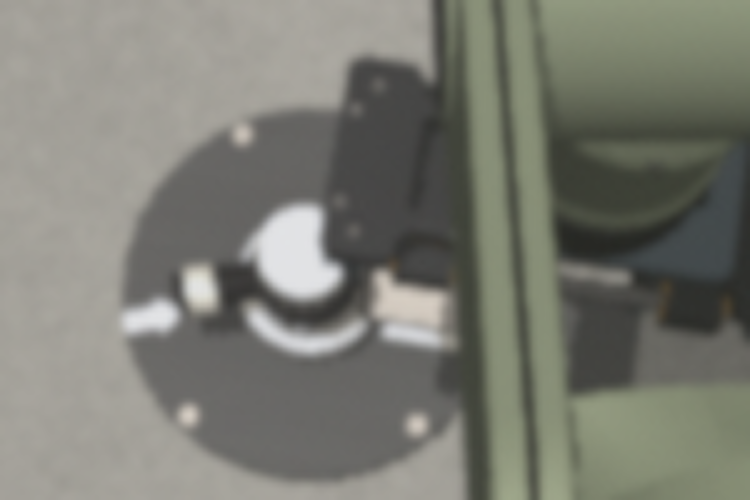

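Run:
```python
from h import *
T=load('t9')
t=lambda x,y:(180+(x+.5)/5-.5,140+(y+.5)/5-.5)
m=atz(T,*t(182,314),17);e=atz(T,*t(179,291),62);n=atz(T,*t(200,285),62)
print(m,e,n)
f=save('side','s9');crop('s9',200,130,300,250,6,'s9c')
```

```text
[546.40892874 126.79330739  17.        ] [549.61420607 123.61998535  62.        ] [551.37879451 113.16058986  62.        ]
```

View pics/s9c.png

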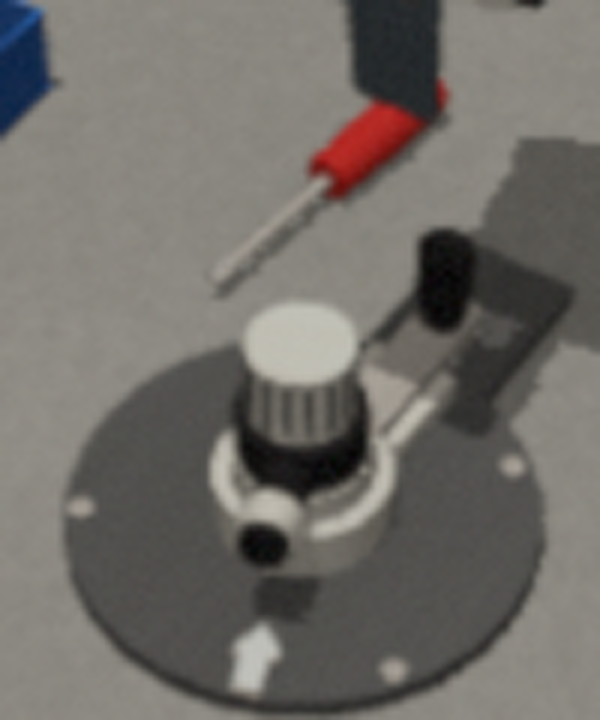

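```bash
python3 -m creep '[[0.2,-4,50,-10,0,0,0],[0.2,-4,52,-10,0,0,0],[0.2,0,0,0,0,0,9.5],[0.2,0,0,0,0,0,9.5],[0.2,0,0,0,0,0,9.5]]'
python3 -m creep '[[0.2,0,0,0,0,0,9.5],[0.2,0,0,0,0,0,9.5],[0.2,0,0,0,0,0,9.5],[0.2,0,0,0,0,0,0],[0.2,0,0,0,0,0,0]]'
python3 - <<'E'
from h import *
f=save('wrist','w10');print(state()['ee_pos'],state()['ee_rot'])
crop('w10',170,80,350,220,4,'w10b')
E
```

```text
time_s: 20.15
ee_pos: [559.9, 55.5, 200.0]
ee_rot: [-179.9, -0.1, 135.2]
force: [0.4, -0.4, 0.5]
gripper_width: 73.0
time_s: 20.78
ee_pos: [560.1, 55.2, 200.8]
ee_rot: [-179.9, -0.0, 107.1]
force: [0.1, -0.2, 0.1]
gripper_width: 72.6
[560.1892312   55.22701103 200.95706875] [-1.79948091e+02 -5.63823695e-03  1.07050224e+02]
```

View pics/w10b.png

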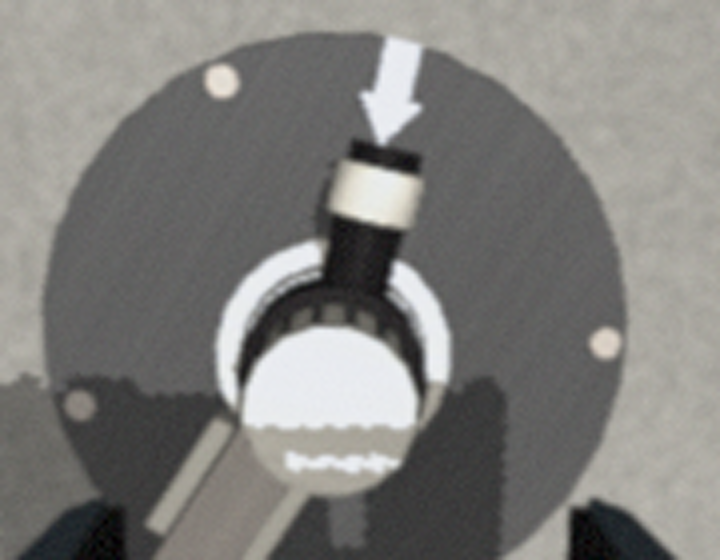

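Run:
```python
from h import *
f=load('w10')
w=lambda x,y:(170+(x+.5)/4-.5,80+(y+.5)/4-.5)
P={'tip':(381,144,17),'tail':(404,40,17),'grip':(331,411,110),'endtop':(387,148,62+10),'endtop62':(386,150,62),'nutc':(375,195,62)}
for k,(x,y,z) in P.items(): P[k]=atz(f,*w(x,y),z); print(k,P[k].round(1))
g=P['grip']
for k in P:
    d=P[k]-g;print(k,np.degrees(np.arctan2(d[1],d[0])).round(1),np.hypot(*d[:2]).round(1))
# overlay: predicted outlet cylinder axis end at angles; and cup ring
for a in (90,92,94,96):
    r=np.radians(a);q=lambda R,z:((proj(f,[g[0]+R*np.cos(r),g[1]+R*np.sin(r),z])[0]-[170,80])*4).round(1)
    print(a,'end',q(65,62),'endtop',q(65,72),'nuttop',q(56,74.5),'tip',q(66,17),'tail',q(97,17))
```

```text
tip [549.8 127.4  17. ]
tail [547.2 158.6  17. ]
grip [554.2  63.4 110. ]
endtop [549.8 126.9  72. ]
endtop62 [550.1 126.3  62. ]
nutc [550.9 114.   62. ]
tip 94.0 64.1
tail 94.2 95.4
grip 0.0 0.0
endtop 93.9 63.6
endtop62 93.7 63.0
nutc 93.8 50.7
90 end [401.2 145.4] endtop [403.  145.9] nuttop [393.  179.8] tip [395.1 140.3] tail [426.2  39.4]
92 end [393.2 143. ] endtop [394.8 143.4] nuttop [385.9 177.7] tip [388.  138.1] tail [415.6  36.2]
94 end [385.2 140.9] endtop [386.5 141.3] nuttop [378.7 175.8] tip [380.9 136.3] tail [404.9  33.3]
96 end [377.  139.1] endtop [378.1 139.4] nuttop [371.5 174.2] tip [373.7 134.7] tail [394.   30.8]
```

```bash
python3 -m creep '[[0.2,0,0,-20,0,0,0],[0.2,0,0,0,0,0,0],[0.2,0,0,0,0,0,0],[0.2,0,0,0,0,0,0]]'
python3 -c "
from workcell import job_done;print(job_done())"
```

```text
time_s: 21.32
ee_pos: [559.9, 55.2, 220.7]
ee_rot: [-179.9, -0.0, 107.0]
force: [-0.7, 0.0, 1.3]
gripper_width: 73.2
the job is handed in; nothing more can be done
None
```

I pulled the clamp by its knob to the stop, where the force rose to about 11 N. I then gripped the connector from above and turned it about +123° in its cup without raising the tool. After releasing it, I pushed the clamp home until the pad met the barrel, moved the arm clear and handed in at 21.3 s. The hand-in gives no verdict.

What the last checks showed:
- **Outlet direction:** The last wrist view puts the outlet at 93.8–93.9° and the arrow at 94.0°, with the tips about 1 mm apart. The side view agrees. The coarse top view, at about 2 mm per pixel and partly blocked by the arm, read about 3 mm more sideways. That is still inside the 7 mm limit.
- **Clamp:** In the side view the knob is back on its starting pixel, to within about half a pixel. At the end of the push it stopped moving and the force rose to about 6 N.
- **Connector:** Its grip top is also within about half a pixel of where it started, so I take it to be down and upright in the cup. I did not measure its height separately.
- **Bystanders and gripper:** The arm kept clear of the spool, screwdriver, straight connector and multimeter, and nothing I saw suggested they had moved, though I did not measure them again. The gripper ended well above the stand, touching nothing.

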